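# Turn the coaster over with the spatula

## Robot

A 6-joint arm with a two-finger parallel gripper is mounted at the origin on the work surface. World frame = base frame: x ahead of the robot, y to its left, z up, the work surface at z = 0. Lengths are in m, angles in rad, forces in N, time in s.
With the tool pointing down it reaches from about 0.4 to 0.825 m from the base axis. Payload 7 kg.
Tool frame: the origin (TCP) lies on the centre line of the jaws, within the pads' length; the fingertips stand 25 mm ahead of it and the grasp point (between the pads) lies 6 mm ahead of it; z points along the fingers, y is the line along which they close (so a half turn about z gives the same grasp; the last joint's range is limited). The gripper opens to 88 mm and grips with 3 to 60 N. Pads are 19 mm wide; open, the fingers measure 130 mm over their backs; the gripper's body (78 mm by 193 mm) begins 47 mm behind the grasp point.
Start: joints at [1.61, 0.359, 0.012, 0, -1.224, -0.288], TCP at [0.166, 0.654, 0.252] pointing down, gripper open.
Joint ranges: [-3.07, 3.07], [-1.43, 2.12], [-1.02, 1.25], [-3.03, 1.67], [-3.05, -0], [-3.03, 3.03]. Speed limits (rad/s): [2.39, 2.39, 3.01, 3.14, 3.14, 3.14].

## Interface

Orientations are given as [roll, pitch, yaw] about the fixed x, y, z axes, in that order (R = Rz(yaw) Ry(pitch) Rx(roll)).
In Python, from station import readout, vision, arm gives the robot as it stands. The module is installed in compiled form; this text tells all that it offers.
- The arm moves only by the tool carry_out, never from a script. Its argument "commands" is a list of rows, each an object with "dp": the shift along the tool's x, y, z in m, a list of three; "rotation": the turn, a rotation vector about the tool's x, y, z in degrees, a list of three. In form: [{"dp": [dx, dy, dz], "rotation": [wx, wy, wz]}, ...]. A call has 1 to 8 rows; each row shifts and turns the commanded pose from where the row before left it, along the tool's axes as they then stand; what a row does not reach is not made up. A row lasts 1/8 s, in which the tool goes at most 62.5 mm and 10.7 degrees, less where a joint would pass 70% of its speed; a pose out of reach is approached as far as the arm can. A call with a gripper value outside its range is refused whole. "grip" is the finger opening in m, from 0 to 0.0876, set as the call begins (left out, the last holds). The fingers move at their own pace and stop on an object; "force" is the grip in N (left out, the last holds). Time passes only in rows, so rows that do not move let the fingers close. It gives the time, the measured TCP pose, the force, the opening and the grip force at its end, in the units of the state.
- readout.get_state(): the state, without advancing time (a new reading comes with each control period).
- vision.grab_frame(name): name is "side" or "top"; returns (picture, depth): 480x640x3 uint8, red, green, blue; 480x640 float32, m along the optical axis (not along the pixel's ray), 0 where there is no reading.
- vision.calibration(name): a dict with "fovy" (degrees; the focal length in pixels is half the picture's height over the tangent of half this angle, whatever the lens; pixels are square), "cx", "cy" (the principal point, pixels), "origin" and "attitude" of the camera in the world. Camera axes: x right, y down, z forward; pixel columns grow to the right and rows downward; lengths in m; the calibration is good to about 2 mm. A picture is of the moment at which its call begins. calibration takes no time and is no camera call.
- arm.job_done(): hands the job in; it is judged then, once.
Trained networks look in the newest picture that a camera, given by its name, has taken for a name from the list of things; names that differ only in an ending like _2 or _b are one class to them, and where a whole thing is asked for, a point or a joint stands for the part that bears it (a point fixed in the world has none). Each returns a list of dicts, best first, with "score" (0 to 1); they miss things now and then, are a little off and sometimes report something else, mostly with a low value. They report only what shows in the picture. A call takes as long as a camera call. They do not tell look-alikes from the thing itself.
- vision.trace(label, camera): "pixels" (480x640 bool, what is visible of it) and "position" ([row, column] in pixels, amid what is visible of it).
The state is a dict: "t": time; "q": joint angles; "qd": joint speeds; "joint_efforts": joint torques, N m; "eef_pos": TCP position; "ee_rot": TCP orientation; "force": force on the tool from outside, world axes, zero at the start; "moment": the same for the moment, N m; "width": finger opening in m; "gripper_force": force on a finger pad.
Only numpy, scipy, OpenCV 4.12 (cv2) and the standard library are available. Lean on these libraries where they do the work, as an engineer would, in place of code of your own. Each camera call takes 0.05 s, during which the arm holds its last target. There are 200 camera calls.

## Task

Lift the toothbrush cup off the round stone coaster and stand it upright in the middle of the square cork mat. Then take the cranked spatula, work its blade under the coaster's rim and flip the coaster over, without the gripper or arm touching it, so that it lies flat on the shelf with its foot facing up to dry. Finally lay the spatula back on the middle of the rubber mat, right way up and along the mat as it lay, and leave all the other things where they are.

Things in the scene. Friction and masses are not known exactly. Their poses are not given: they have to be found in the camera images.
- coaster: grey stone coaster, about 0.1 kg: round plate 90 mm across, 8 mm thick, with a solid round foot 50 mm across, 6 mm high in the middle of one face. Origin: centre of the foot's free face; z points from foot to plain face. Starts on its foot (z up) with an open gap under the rim all round, 6 mm high and 20 mm deep, which the blade fits
- cup: blue ceramic toothbrush cup, empty, straight and round, 58 mm outside diameter, 90 mm high, wall 4 mm, about 0.22 kg, open at the top. Origin under its centre, z up. At the start it stands on top of the coaster
- cup_mat: square cork mat, 110 x 110 mm, 3 mm thick, fixed to the shelf; origin under its centre, so its top is 3 mm above the origin
- spatula_mat: oblong dark rubber mat, 240 mm along its x, 90 mm along its y, 3 mm thick, fixed to the shelf; origin under its centre, so its top is 3 mm above the origin
- spatula: cranked steel spatula, 0.11 kg, 194 mm long, lying on its blade and a foot at the handle's end. x from handle to blade, z up; origin level with its underside, below the place to grip. Handle: straight bar 14 mm wide (y), at z = 28 to 44 mm, x = -65 to 25 mm. The end foot (8 mm bar) slants from the handle's end down to z = 0 at x = -75 mm
- tub: bystander: round clear plastic swab tub with white flip lid, 68 mm across, 82 mm high; origin under its centre
- jar: bystander: closed round glass cream jar with white screw lid, 62 mm across, 46 mm high; origin under its centre
- lotion: bystander: small closed lotion bottle, 48 mm across, 85 mm high; origin under its centre
- clipper: bystander: steel nail clipper lying flat, 62 x 13 x 13 mm, long along its x; origin under its centre
- comb: bystander: green plastic comb lying flat, 150 mm long along its x, 34 mm wide, 5 mm thick; origin under its back, mid-length
- toothbrush: bystander: white toothbrush lying flat, bristles up, 170 mm long along its x, 11 mm wide, 18 mm high at the head; origin under its centre
- coaster_top (a point): centre of the coaster's plain face, 14 mm from the foot's free face. Lifted at one edge by the blade, the coaster tips about its opposite edge (friction holds it, no stop needed); just past upright it falls by itself onto this face, its centre ending about 90 mm further along the blade's direction
- spatula_tip (a point): middle of the spatula blade's front edge, on its underside, 115 mm ahead of the spatula's origin along x. The blade is flat, 2.5 mm thick, 45 mm wide and 70 mm long (x = 45 to 115 mm, underside at z = 0), parallel to the handle; a thin shank climbs from its rear end to the handle
Mind the look-alikes: they are no part of the job. What is shaped like the cup but pink is not meant.

How it is judged:
On the way, in this order (a step that is already met when the one before it is completed fails the run):
1. the cup stands on the cork mat, let go (horizontal distance between cup and cup_mat below 0.03 m and height (world z) of cup below 0.007 m and angle between cup's own z axis and vertical below 0.1 rad and contact force between the fingers and cup below 0.1 N), for 0.2 s.
2. the coaster is tipped up on edge by the spatula's blade (angle between coaster's own z axis and vertical between 0.6 and 1.75 rad and contact force between spatula and coaster above 0.03 N), for 0.1 s.
3. the coaster lies turned over on the shelf (angle between coaster's own z axis and vertical above 3.04 rad and height (world z) of coaster between 0.011 and 0.0165 m), for 0.2 s.
At the end, for the whole second after the job is handed in: Cup upright (0.1 rad) on the cork mat, within 30 mm of its centre; coaster flat on the shelf, foot up (0.1 rad), clear of the spatula; spatula right way up on the rubber mat, origin within 40 mm of its centre, length within 0.35 rad of the mat's; all at rest (all of step 3 and horizontal distance between cup and cup_mat below 0.03 m and height (world z) of cup below 0.007 m and angle between each of cup, spatula's own z axis and vertical below 0.1 rad and linear speed of each of coaster, spatula, cup below 0.02 m/s and contact force between spatula and coaster below 0.03 N and horizontal distance between spatula and spatula_mat below 0.04 m and height (world z) of spatula below 0.006 m and angle between the x axis of spatula and the x axis of spatula_mat, either way round below 0.35 rad); the robot touches nothing.
It fails at once if the gripper or arm touches the coaster (contact force between any of the fingers, the arm and coaster above 0.3 N).
It fails at once if the cup is tipped over (angle between cup's own z axis and vertical above 0.6 rad).
It fails at once if another thing is moved by more than 30 mm (distance of any of tub, jar, lotion, clipper, comb, toothbrush from where it was at the start of the episode above 0.03 m).
It also fails if it takes over 72 s, if anything falls off the work surface, if the arm or the gripper's body presses on something with over 40 N, if the wrist force passes 120 N, or if a joint passes its speed limit or range.

## Working session

There is one attempt and no reset: what is moved stays moved. The work goes in short steps, Python scripts to look and compute and a tool call to move; the robot and the scene stay as the last step left them, time stands still between calls to the robot, and variables do not carry over. Pictures are saved under pics/ and viewed, at most 10 in all, crops included, and the job is handed in when it is done.

Besides the shell and the picture viewer there is one more tool, called after "Call:" as a command line: name --argument value ..., lists and objects as JSON in quotes. carry_out: Moves the arm, as the interface text tells. Its arguments: {"type":"object","properties":{"commands":{"type":"array"},"grip":{"type":"number"},"force":{"type":"number"}},"required":["commands"]}

```bash
mkdir -p pics; cat > h.py <<'E'
import numpy as np, cv2
from station import readout, vision, arm
from scipy.spatial.transform import Rotation as R
def cal(n):
    c=vision.calibration(n); f=240/np.tan(np.radians(c['fovy'])/2)
    a=np.array(c['attitude'],float)
    M=a if a.shape==(3,3) else (R.from_euler('xyz',a).as_matrix() if a.size==3 else R.from_quat(a).as_matrix())
    return f,c['cx'],c['cy'],np.array(c['origin']),M
def cloud(n,d):
    f,cx,cy,o,M=cal(n); v,u=np.mgrid[:480,:640]
    P=np.stack([(u-cx)/f*d,(v-cy)/f*d,d],-1)
    return P@M.T+o
def proj(n,p):
    f,cx,cy,o,M=cal(n); q=(np.array(p)-o)@M
    return q[...,0]/q[...,2]*f+cx, q[...,1]/q[...,2]*f+cy
E
python3 - <<'E'
from h import *
for n in('top','side'):
    print(vision.calibration(n))
    p,d=vision.grab_frame(n); cv2.imwrite(f'pics/{n}0.png',p[...,::-1]); np.save(f'{n}0.npy',d)
    C=cloud(n,d)
    for l in ['coaster','cup','cup_mat','spatula_mat','spatula','tub','jar','lotion','clipper','comb','toothbrush']:
        for r in vision.trace(l,n)[:3]:
            m=r['pixels']&(d>0); 
            if m.sum()<5: continue
            q=C[m]; print(n,l,round(r['score'],2),np.round(r['position']),m.sum(),np.round(np.median(q,0),3),'min',np.round(np.percentile(q,2,axis=0),3),'max',np.round(np.percentile(q,98,axis=0),3))
print(readout.get_state())
E
```

```text
{'fovy': 53.21537278600677, 'cx': 319.0023410714049, 'cy': 241.52709735841813, 'origin': array([3.87890437e-01, 2.43191187e-04, 9.57362390e-01]), 'attitude': array([-2.92970899e+00,  7.89348297e-04, -1.48106836e+00])}
top coaster 0.57 [280. 338.] 532 [ 0.518 -0.02   0.012] min [ 0.495 -0.039  0.009] max [0.571 0.043 0.016]
top cup 0.94 [200. 282.] 1023 [0.666 0.103 0.047] min [0.63  0.073 0.001] max [0.685 0.127 0.09 ]
top cup 0.7 [267. 324.] 913 [0.54  0.007 0.043] min [ 0.505 -0.019  0.015] max [0.559 0.032 0.104]
top cup_mat 0.94 [288. 122.] 3101 [0.452 0.407 0.001] min [ 0.395  0.348 -0.003] max [0.511 0.465 0.004]
top spatula_mat 0.97 [317. 523.] 4370 [ 0.484 -0.396  0.002] min [ 0.394 -0.463 -0.002] max [ 0.616 -0.324  0.006]
top spatula_mat 0.58 [292. 121.] 3036 [0.452 0.407 0.001] min [ 0.395  0.349 -0.002] max [0.51  0.464 0.004]
top spatula_mat 0.21 [169. 333.] 572 [ 0.731 -0.     0.056] min [ 0.717 -0.022  0.01 ] max [0.756 0.021 0.085]
top spatula 0.74 [264. 519.] 1284 [ 0.574 -0.375  0.006] min [ 0.46  -0.415  0.001] max [ 0.628 -0.335  0.048]
top spatula 0.33 [273. 336.
[... 2982 characters left out ...]
.462  0.001] max [ 0.611 -0.322  0.007]
{'t': 1.2, 'q': array([ 1.61011801e+00,  3.58597061e-01,  1.19213458e-02,  2.49257027e-05,
       -1.22412757e+00, -2.88078997e-01]), 'qd': array([-0.0017146 ,  0.00149562, -0.00128437,  0.00080973, -0.00062673,
        0.0011974 ]), 'joint_efforts': array([-1.38023042e-03, -5.82391798e+01,  2.93305278e+01,  7.00235859e+00,
        1.25994175e-02, -1.55775740e-05]), 'eef_pos': array([0.16621928, 0.6541965 , 0.25157695]), 'ee_rot': array([ 3.14159264e+00, -2.44544552e-05, -2.48748842e-01]), 'force': array([ 0.1210115 , -0.55780037,  0.02265863]), 'moment': array([-0.0566018 ,  0.04501676,  0.01217965]), 'gripper_force': 0.0, 'width': 0.0876971022429798}
```

View pics/top0.png

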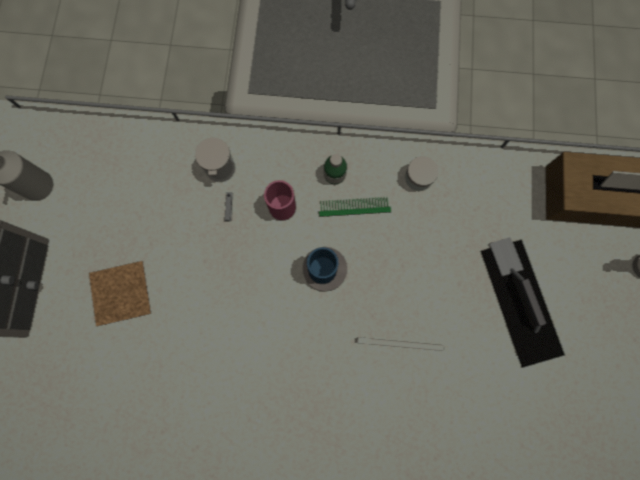

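```bash
python3 - <<'E'
from h import *
# geometry from saved depth
d=np.load('top0.npy'); C=cloud('top',d); im=cv2.imread('pics/top0.png')
# heights in spatula area
X=C.reshape(-1,3)
def sel(x0,x1,y0,y1,z0,z1): 
    return X[(X[:,0]>x0)&(X[:,0]<x1)&(X[:,1]>y0)&(X[:,1]<y1)&(X[:,2]>z0)&(X[:,2]<z1)]
def box(P): 
    r=cv2.minAreaRect((P[:,:2]*1000).astype(np.float32)); return np.round(r[0],1),np.round(r[1],1),round(r[2],1)
print('handle',box(sel(.35,.7,-.5,-.3,.035,.06)))
print('spat low',box(sel(.35,.7,-.5,-.3,.008,.06)))
for n,z in(('cupblue',(.5,.6,-.03,.05,.098,.11)),('pink',(.62,.7,.06,.14,.085,.1))):
    P=sel(*z); (c,r)=cv2.minEnclosingCircle((P[:,:2]*1000).astype(np.float32)); print(n,c,r)
m=cv2.imread('pics/top0.png'); s=cv2.imread('pics/side0.png')
a=cv2.resize(m[215:315,275:385],None,fx=4,fy=4); b=cv2.resize(s[205:305,290:400],(440,400))
cv2.imwrite('pics/crop0.png',cv2.resize(np.hstack([a,b]),(800,364)))
E
```

```text
handle (array([ 581.1, -426. ]), array([ 68.1, 238.3]), 69.6)
spat low (array([ 586.5, -398.3]), array([130.6, 245. ]), 71.0)
cupblue (533.7216186523438, 7.065855979919434) 28.89158058166504
pink (659.3541870117188, 101.28690338134766) 29.27243423461914
```

View pics/side0.png

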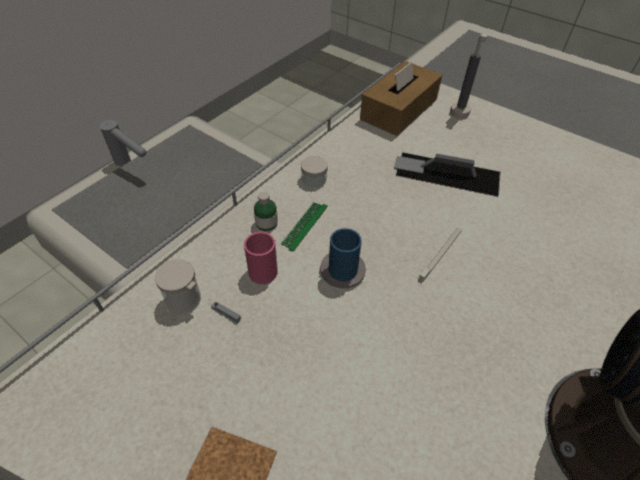

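View crop.

The blue cup is at top (322,264) and side (345,254), standing on the coaster. The only look-alike is the pink cup at top (280,198) and side (261,257). The cork mat is at top (120,293), and the spatula on its dark mat is at top (520,295) with the blade at (505,255). I choose the blue cup and check it in one close crop.

View pics/crop0.png

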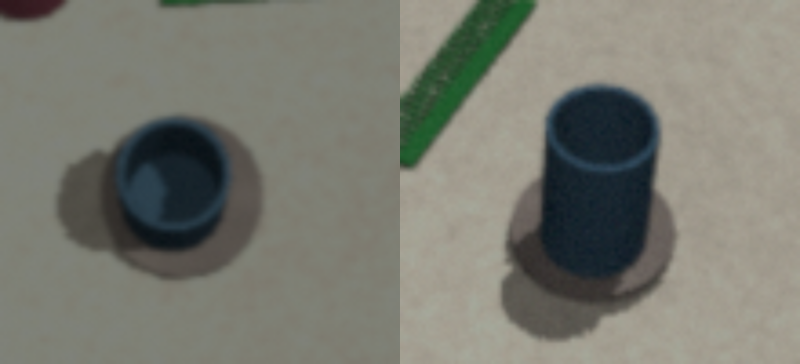

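Call:
carry_out --commands '[{"dp": [0.043, 0.0447, 0], "rotation": [0, 0, 0]}, {"dp": [0.043, 0.0447, 0], "rotation": [0, 0, 0]}, {"dp": [0.043, 0.0447, 0], "rotation": [0, 0, 0]}, {"dp": [0.043, 0.0447, 0], "rotation": [0, 0, 0]}, {"dp": [0.043, 0.0447, 0], "rotation": [0, 0, 0]}, {"dp": [0.043, 0.0447, 0], "rotation": [0, 0, 0]}, {"dp": [0.043, 0.0447, 0], "rotation": [0, 0, 0]}, {"dp": [0.043, 0.0447, 0], "rotation": [0, 0, 0]}]' --grip 0.0876

```text
t: 2.2
eef_pos: [0.4122, 0.2212, 0.2521]
ee_rot: [-3.14, -0.001, -0.248]
force: [1.5, 0.5, 0.3]
width: 0.0875
gripper_force: 0.0
```

Call:
carry_out --commands '[{"dp": [0.043, 0.0447, 0], "rotation": [0, 0, 0]}, {"dp": [0.043, 0.0447, 0], "rotation": [0, 0, 0]}, {"dp": [0.043, 0.0447, 0], "rotation": [0, 0, 0]}, {"dp": [0.043, 0.0447, 0], "rotation": [0, 0, 0]}, {"dp": [0, 0, 0.03], "rotation": [0, 0, 0]}, {"dp": [0, 0, 0.0], "rotation": [0, 0, 0]}]'

```text
t: 2.95
eef_pos: [0.533, 0.006, 0.2196]
ee_rot: [3.14, 0.004, -0.251]
force: [-0.9, -0.4, 0.4]
width: 0.0878
gripper_force: 0.0
```

The crop shows the blue cup standing in the middle of the grey coaster, as described. The TCP is within 1 mm of its axis, so I descend and grip.

Call:
carry_out --commands '[{"dp": [0, 0, 0.04], "rotation": [0, 0, 0]}, {"dp": [0, 0, 0.04], "rotation": [0, 0, 0]}, {"dp": [0, 0, 0.03], "rotation": [0, 0, 0]}, {"dp": [0, 0, 0.02], "rotation": [0, 0, 0]}, {"dp": [0, 0, 0.008], "rotation": [0, 0, 0]}, {"dp": [0, 0, 0], "rotation": [0, 0, 0]}]'

```text
t: 3.7
eef_pos: [0.5346, 0.0079, 0.0842]
ee_rot: [-3.142, -0.0, -0.248]
force: [0.1, 0.7, 0.5]
width: 0.0878
gripper_force: 0.0
```

Call:
carry_out --commands '[{"dp": [0, 0, 0], "rotation": [0, 0, 0]}, {"dp": [0, 0, 0], "rotation": [0, 0, 0]}, {"dp": [0, 0, 0], "rotation": [0, 0, 0]}, {"dp": [0, 0, 0], "rotation": [0, 0, 0]}, {"dp": [0, 0, 0], "rotation": [0, 0, 0]}]' --grip 0.05 --force 20

```text
t: 4.32
eef_pos: [0.5346, 0.0073, 0.0839]
ee_rot: [-3.141, -0.001, -0.249]
force: [-0.3, 1.2, 3.1]
width: 0.0589
gripper_force: 20.0
```

```bash
python3 - <<'E'
from h import *
import cv2
for n in('top','side'):
    d=np.load(f'{n}0.npy'); C=cloud(n,d); im=cv2.imread(f'pics/{n}0.png').astype(int)
    b,g,r=im[...,0],im[...,1],im[...,2]
    m=(r>b+25)&(abs(C[...,0]-.452)<.12)&(abs(C[...,1]-.407)<.12)
    P=C[m]; q=cv2.minAreaRect((P[:,:2]*1000).astype(np.float32)); print(n,'cork',q,np.median(P[:,2]))
    m=(r<45)&(g<45)&(b<45)&(abs(C[...,0]-.5)<.15)&(abs(C[...,1]+.39)<.12)
    P=C[m]; q=cv2.minAreaRect((P[:,:2]*1000).astype(np.float32)); print('rubber',q,m.sum())
    N=(abs(C[...,0]-.53)<.2)&(abs(C[...,1]+.38)<.07)
    for lo,hi in((.038,.056),(.008,.056)):
        m=N&(C[...,2]>lo)&(C[...,2]<hi); 
        m=cv2.morphologyEx(m.astype(np.uint8),cv2.MORPH_OPEN,np.ones((2,2)))
        k,l,st,ce=cv2.connectedComponentsWithStats(m); 
        for i in range(1,k):
            if st[i,4]>40: P=C[l==i]; print(lo,st[i,4],[np.round(v,1) for v in cv2.minAreaRect((P[:,:2]*1000).astype(np.float32))],np.median(P[:,2]))
E
```

```text
top cork ((453.065673828125, 408.10833740234375), (110.050537109375, 112.5363998413086), 18.586946487426758) 0.0010260737612860504
rubber ((507.3732604980469, -391.528076171875), (237.04722595214844, 89.0115737915039), 20.460546493530273) 4127
0.038 113 [array([ 702.7, -442.6]), array([49.1, 14.2]), np.float64(16.0)] 0.049490592676415535
0.038 404 [array([ 503.8, -409.3]), array([93.7, 37.6]), np.float64(22.2)] 0.04519405495246226
0.008 289 [array([ 702.3, -442.1]), array([49.4, 15.5]), np.float64(16.0)] 0.03590135934397831
0.008 564 [array([ 481.6, -212.4]), array([123.4, 447.9]), np.float64(8.4)] 0.044053403063601115
side cork ((459.7839050292969, 392.2646789550781), (112.76371002197266, 80.905029296875), 18.455350875854492) 0.0027418991163943307
rubber ((507.9425354003906, -391.64013671875), (235.7510986328125, 90.73851013183594), 20.766502380371094) 1992
0.038 98 [array([ 702.6, -442.5]), array([48.7, 13.8]), np.float64(8.8)] 0.04510030358959477
0.038 269 [array([402.8,  12. ]), array([ 89.1, 980.8]), np.float64(13.4)] 0.04539336792404891
0.008 278 [array([ 702. , -442.9]), array([49.3, 18.3]), np.float64(14.7)] 0.02979530254373125
0.008 416 [array([415.5,  14.2]), array([129.2, 980.7]), np.float64(12.6)] 0.04002458616778454
```

Call:
carry_out --commands '[{"dp": [0, 0, -0.01], "rotation": [0, 0, 0]}, {"dp": [0, 0, -0.02], "rotation": [0, 0, 0]}, {"dp": [0, 0, -0.03], "rotation": [0, 0, 0]}]'

```text
t: 4.7
eef_pos: [0.5331, 0.0069, 0.1435]
ee_rot: [3.14, 0.003, -0.249]
force: [0.3, -0.2, -2.3]
width: 0.0587
gripper_force: 20.0
```

Call:
carry_out --commands '[{"dp": [-0.01, -0.021, 0], "rotation": [0, 0, 0]}, {"dp": [-0.026, -0.053, 0], "rotation": [0, 0, 0]}, {"dp": [-0.026, -0.054, 0], "rotation": [0, 0, 0]}, {"dp": [-0.026, -0.054, 0], "rotation": [0, 0, 0]}, {"dp": [-0.026, -0.054, 0], "rotation": [0, 0, 0]}, {"dp": [-0.026, -0.054, 0], "rotation": [0, 0, 0]}, {"dp": [-0.026, -0.053, 0], "rotation": [0, 0, 0]}, {"dp": [-0.012, -0.025, 0], "rotation": [0, 0, 0]}]'

```text
t: 5.7
eef_pos: [0.4513, 0.4103, 0.1435]
ee_rot: [3.141, 0.0, -0.247]
force: [-0.3, -0.9, -1.7]
width: 0.0591
gripper_force: 20.0
```

Call:
carry_out --commands '[{"dp": [0, 0, 0], "rotation": [0, 0, 0]}, {"dp": [0, 0, 0.02], "rotation": [0, 0, 0]}, {"dp": [0, 0, 0.025], "rotation": [0, 0, 0]}, {"dp": [0, 0, 0.015], "rotation": [0, 0, 0]}, {"dp": [0, 0, 0], "rotation": [0, 0, 0]}]'

```text
t: 6.32
eef_pos: [0.4522, 0.4063, 0.0826]
ee_rot: [3.139, 0.001, -0.25]
force: [0.0, 0.3, -1.6]
width: 0.0585
gripper_force: 20.0
```

```bash
python3 - <<'E'
from h import *
for n in('top','side'):
    p,d=vision.grab_frame(n); cv2.imwrite(f'pics/{n}1.png',p[...,::-1]); np.save(f'{n}1.npy',d)
    C=cloud(n,d)
    b=p.astype(int)
    for l in('coaster','cup','spatula'):
        for r in vision.trace(l,n)[:2]:
            P=C[r['pixels']&(d>0)]; print(n,l,r['score'],r['position'],np.round(np.percentile(P,[2,50,98],axis=0),3).tolist())
    m=(C[...,2]>.008)&(C[...,2]<.025)&(abs(C[...,0]-.535)<.07)&(abs(C[...,1]-.005)<.07)
    P=C[m]; print('coaster',cv2.minEnclosingCircle((P[:,:2]*1000).astype(np.float32)),(P.min(0)+P.max(0))/2,np.median(P[:,2]))
im=cv2.imread('pics/top1.png')[215:385,455:595]; s=cv2.imread('pics/side1.png')[130:220,370:520]
cv2.imwrite('pics/sp1.png',np.hstack([cv2.resize(im,(412,500)),cv2.resize(s,(388,233)).repeat(1,0) if 0 else cv2.copyMakeBorder(cv2.resize(s,(388,233)),0,267,0,0,cv2.BORDER_CONSTANT)]))
E
```

```text
top coaster 0.84 [269.6, 325.3] [[0.497, -0.037, 0.009], [0.537, 0.002, 0.012], [0.577, 0.042, 0.016]]
top cup 0.74 [199.8, 281.7] [[0.63, 0.074, 0.002], [0.666, 0.102, 0.047], [0.685, 0.126, 0.09]]
top cup 0.66 [287.4, 96.6] [[0.432, 0.379, 0.023], [0.453, 0.428, 0.045], [0.47, 0.431, 0.149]]
top spatula 0.84 [268.0, 519.0] [[0.458, -0.417, 0.001], [0.57, -0.376, 0.006], [0.629, -0.336, 0.048]]
top spatula 0.64 [270.8, 323.4] [[0.497, -0.037, 0.009], [0.536, 0.002, 0.012], [0.577, 0.042, 0.016]]
coaster ((537.3017578125, 2.398256778717041), 45.10742950439453) [0.53718459 0.00229713 0.01297195] 0.012423434765771235
side coaster 0.66 [269.7, 345.0] [[0.496, -0.037, 0.011], [0.535, 0.005, 0.015], [0.574, 0.045, 0.017]]
side cup 0.83 [261.1, 261.3] [[0.63, 0.077, 0.004], [0.651, 0.109, 0.06], [0.685, 0.131, 0.091]]
side cup 0.64 [269.3, 343.8] [[0.496, -0.035, 0.009], [0.534, 0.007, 0.014], [0.574, 0.046, 0.017]]
side spatula 0.98 [162.8, 429.1] [[0.455, -0.417, 0.004], [0.557, -0.379, 0.013], [0.626, -0.334, 0.049]]
coaster ((536.4915161132812, 2.156856060028076), 46.29585266113281) [0.53688402 0.00233388 0.01318425] 0.014489906856005708
```

View pics/sp1.png

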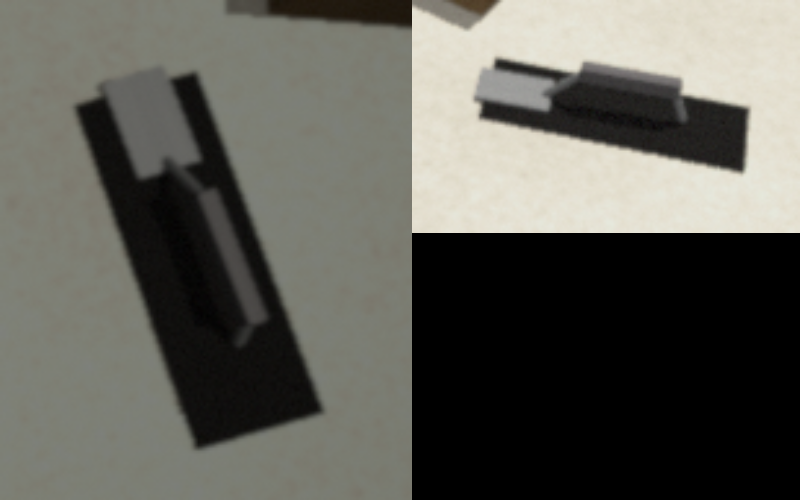

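Blade is the grey plate at the crop's upper left (150,122) and the handle runs from (205,190) to (255,325). Lowering the cup the last 10 mm and letting go.

Call:
carry_out --commands '[{"dp": [0, 0, 0.005], "rotation": [0, 0, 0]}, {"dp": [0, 0, 0.003], "rotation": [0, 0, 0]}, {"dp": [0, 0, 0.002], "rotation": [0, 0, 0]}, {"dp": [0, 0, 0], "rotation": [0, 0, 0]}]'

```text
t: 7.22
eef_pos: [0.4523, 0.4077, 0.0733]
ee_rot: [3.141, 0.0, -0.249]
force: [-1.1, -0.2, -4.0]
width: 0.0581
gripper_force: 20.0
```

```bash
python3 - <<'E'
from h import *
for n in('top','side'):
    d=np.load(f'{n}1.npy'); C=cloud(n,d); g=cv2.cvtColor(cv2.imread(f'pics/{n}1.png'),cv2.COLOR_BGR2GRAY).astype(int)
    c=np.array([.5075,-.3915]); a=np.radians(20.6); ex=np.array([np.cos(a),np.sin(a)]); ey=np.array([-ex[1],ex[0]])
    q=C[...,:2]-c; U=q@ex; V=q@ey
    N=(abs(U)<.13)&(abs(V)<.05)
    for nm,m in(('handle',N&(C[...,2]>.04)&(C[...,2]<.056)),('blade',(U>.03)&(U<.16)&(abs(V)<.045)&(g>(80 if n=='top' else 120))&(C[...,2]<.012)&(C[...,2]>.003))):
        m=cv2.morphologyEx(m.astype(np.uint8),cv2.MORPH_OPEN,np.ones((2,2)))
        k,l,st,ce=cv2.connectedComponentsWithStats(m)
        i=1+np.argmax(st[1:,4]); P=C[l==i]; r=cv2.minAreaRect((P[:,:2]*1000).astype(np.float32))
        print(n,nm,st[i,4],[np.round(v,1) for v in r],np.round(np.median(P,0),4),np.round(np.percentile(P[:,2],[5,95]),4))
E
```

```text
top handle 374 [array([ 470.4, -213.4]), array([ 89.7, 449.1]), np.float64(9.8)] [ 0.5007 -0.3993  0.0453] [0.0023 0.0483]
top blade 281 [array([ 593.6, -361.9]), array([65.6, 43.8]), np.float64(22.7)] [ 0.5865 -0.3564  0.0043] [0.0014 0.0071]
side handle 233 [array([402.8,  11.7]), array([ 88.9, 981.4]), np.float64(13.4)] [ 0.4992 -0.394   0.046 ] [0.0377 0.0496]
side blade 313 [array([ 594.6, -359.2]), array([67.5, 48.6]), np.float64(23.4)] [ 0.5949 -0.3572  0.0066] [0.0042 0.0093]
```

Call:
carry_out --commands '[{"dp": [0, 0, 0], "rotation": [0, 0, 0]}, {"dp": [0, 0, 0], "rotation": [0, 0, 0]}, {"dp": [0, 0, 0], "rotation": [0, 0, 0]}, {"dp": [0, 0, 0], "rotation": [0, 0, 0]}, {"dp": [0, 0, 0], "rotation": [0, 0, 0]}]' --grip 0.0876

```text
t: 7.85
eef_pos: [0.4524, 0.4078, 0.0736]
ee_rot: [-3.141, -0.0, -0.249]
force: [0.5, 0.9, -0.2]
width: 0.0876
gripper_force: 0.0
```

Call:
carry_out --commands '[{"dp": [0, 0, -0.02], "rotation": [0, 0, 0]}, {"dp": [0, 0, -0.04], "rotation": [0, 0, 0]}, {"dp": [0, 0, -0.05], "rotation": [0, 0, 0]}, {"dp": [0, 0, -0.04], "rotation": [0, 0, 0]}, {"dp": [0.0188, 0.0541, 0], "rotation": [0, 0, 0]}, {"dp": [0.0188, 0.0541, 0], "rotation": [0, 0, 0]}, {"dp": [0.0188, 0.0541, 0], "rotation": [0, 0, 0]}, {"dp": [0.0188, 0.0541, 0], "rotation": [0, 0, 0]}]'

```text
t: 8.85
eef_pos: [0.4718, 0.1778, 0.2238]
ee_rot: [-3.141, -0.0, -0.248]
force: [1.7, -1.0, 0.7]
width: 0.0878
gripper_force: 0.0
```

Call:
carry_out --commands '[{"dp": [0.0188, 0.0541, 0], "rotation": [0, 0, 0]}, {"dp": [0.0188, 0.0541, 0], "rotation": [0, 0, 0]}, {"dp": [0.0188, 0.0541, 0], "rotation": [0, 0, 0]}, {"dp": [0.0188, 0.0541, 0], "rotation": [0, 0, 0]}, {"dp": [0.0188, 0.0541, 0], "rotation": [0, 0, 0]}, {"dp": [0.0188, 0.0541, 0], "rotation": [0, 0, 0]}, {"dp": [0.0188, 0.0541, 0], "rotation": [0, 0, 0]}, {"dp": [0.0188, 0.0541, 0], "rotation": [0, 0, 0]}]'

```text
t: 9.85
eef_pos: [0.5111, -0.279, 0.2238]
ee_rot: [-3.142, -0.001, -0.249]
force: [1.2, 0.6, 0.2]
width: 0.0873
gripper_force: 0.0
```

Call:
carry_out --commands '[{"dp": [0.0188, 0.0541, 0], "rotation": [0, 0, 0]}, {"dp": [0.0188, 0.0541, 0], "rotation": [0, 0, 0]}, {"dp": [0, 0, 0], "rotation": [0, 0, 10.2]}, {"dp": [0, 0, 0], "rotation": [0, 0, 10.2]}, {"dp": [0, 0, 0], "rotation": [0, 0, 10.2]}, {"dp": [0, 0, 0], "rotation": [0, 0, 10.2]}, {"dp": [0, 0, 0], "rotation": [0, 0, 10.2]}, {"dp": [0, 0, 0], "rotation": [0, 0, 10.2]}]'

```text
t: 10.85
eef_pos: [0.5209, -0.3911, 0.2235]
ee_rot: [3.142, 0.0, -1.323]
force: [0.4, 0.2, -0.3]
width: 0.0878
gripper_force: 0.0
```

Call:
carry_out --commands '[{"dp": [0, 0, 0], "rotation": [0, 0, 10.3]}, {"dp": [0, 0, 0], "rotation": [0, 0, 10.3]}, {"dp": [0, 0, 0], "rotation": [0, 0, 10.3]}, {"dp": [0, 0, 0], "rotation": [0, 0, 10.3]}, {"dp": [0, 0, 0], "rotation": [0, 0, 10.3]}, {"dp": [0, 0, 0], "rotation": [0, 0, 10.3]}, {"dp": [0, 0, 0], "rotation": [0, 0, 10.3]}, {"dp": [0, 0, 0], "rotation": [0, 0, 10.3]}]' --grip 0.06

```text
t: 11.85
eef_pos: [0.5209, -0.3911, 0.2235]
ee_rot: [3.141, -0.0, -2.761]
force: [0.3, -1.0, 0.3]
width: 0.0601
gripper_force: 0.0
```

```bash
python3 - <<'E'
from h import *
p,d=vision.grab_frame('top'); C=cloud('top',d)
for r in vision.trace('cup','top')[:3]:
    P=C[r['pixels']&(d>0)]; print(r['score'],r['position'],np.round(np.percentile(P,[2,50,98],axis=0),3).tolist())
m=(C[...,2]>.086)&(C[...,2]<.1)&(abs(C[...,0]-.452)<.06)&(abs(C[...,1]-.408)<.06)
print(cv2.minEnclosingCircle((C[m][:,:2]*1000).astype(np.float32)))
s=readout.get_state(); print(s['eef_pos'],s['ee_rot'],s['q'])
E
```

```text
0.65 [197.2, 282.4] [[0.631, 0.073, 0.001], [0.667, 0.102, 0.048], [0.685, 0.127, 0.09]]
((450.8611145019531, 406.590087890625), 29.943614959716797)
[ 0.52085782 -0.39108743  0.22348918] [ 3.14144341e+00 -9.95364435e-05 -2.75727874e+00] [-3.45170705e-01  3.38123420e-01 -8.36730772e-02 -4.92354858e-05
 -1.14917350e+00 -8.41291560e-01]
```

Cup is standing at (.451,.407), well centred. Descending on the handle.

Call:
carry_out --commands '[{"dp": [0, 0, 0.045], "rotation": [0, 0, 0]}, {"dp": [0, 0, 0.05], "rotation": [0, 0, 0]}, {"dp": [0, 0, 0.045], "rotation": [0, 0, 0]}, {"dp": [0, 0, 0.025], "rotation": [0, 0, 0]}, {"dp": [0, 0, 0.0135], "rotation": [0, 0, 0]}, {"dp": [0, 0, 0], "rotation": [0, 0, 0]}]'

```text
t: 12.7
eef_pos: [0.5207, -0.3911, 0.0445]
ee_rot: [3.141, -0.001, -2.753]
force: [0.1, -0.5, 0.7]
width: 0.0599
gripper_force: 0.0
```

Call:
carry_out --commands '[{"dp": [0, 0, 0], "rotation": [0, 0, 0]}, {"dp": [0, 0, 0], "rotation": [0, 0, 0]}, {"dp": [0, 0, 0], "rotation": [0, 0, 0]}, {"dp": [0, 0, 0], "rotation": [0, 0, 0]}, {"dp": [0, 0, 0], "rotation": [0, 0, 0]}, {"dp": [0, 0, 0], "rotation": [0, 0, 0]}]' --grip 0.005 --force 50

```text
t: 13.45
eef_pos: [0.5209, -0.3911, 0.045]
ee_rot: [3.141, -0.0, -2.755]
force: [-0.5, 0.3, -0.2]
width: 0.0134
gripper_force: 50.0
```

Call:
carry_out --commands '[{"dp": [0, 0, -0.01], "rotation": [0, 0, 0]}, {"dp": [0, 0, -0.02], "rotation": [0, 0, 0]}, {"dp": [0, 0, -0.03], "rotation": [0, 0, 0]}, {"dp": [0, 0, -0.02], "rotation": [0, 0, 0]}, {"dp": [0, 0, 0], "rotation": [0, 0, 0]}]'

```text
t: 14.08
eef_pos: [0.522, -0.3917, 0.1275]
ee_rot: [-3.139, 0.003, -2.755]
force: [0.3, -0.7, -1.6]
width: 0.0136
gripper_force: 50.0
```

```bash
python3 - <<'E'
from h import *
s=readout.get_state(); print(s['eef_pos'],s['ee_rot'])
for n in('top','side'):
    p,d=vision.grab_frame(n); cv2.imwrite(f'pics/{n}2.png',p[...,::-1]); np.save(f'{n}2.npy',d); C=cloud(n,d)
    for r in vision.trace('spatula',n)[:2]:
        P=C[r['pixels']&(d>0)]; print(n,r['score'],r['position'],np.round(np.percentile(P,[2,50,98],axis=0),3).tolist())
a=cv2.imread('pics/top2.png')[190:370,440:600]; b=cv2.imread('pics/side2.png')[80:230,360:540]
cv2.imwrite('pics/sp2.png',np.hstack([cv2.resize(a,(400,450)),cv2.copyMakeBorder(cv2.resize(b,(400,333)),0,117,0,0,cv2.BORDER_CONSTANT)]))
E
```

```text
[ 0.52202325 -0.39165567  0.12748757] [-3.13869573e+00  2.70584735e-03 -2.75480906e+00]
side 0.77 [136.5, 420.0] [[0.455, -0.515, 0.001], [0.587, -0.367, 0.088], [0.634, -0.335, 0.127]]
```

View pics/sp2.png

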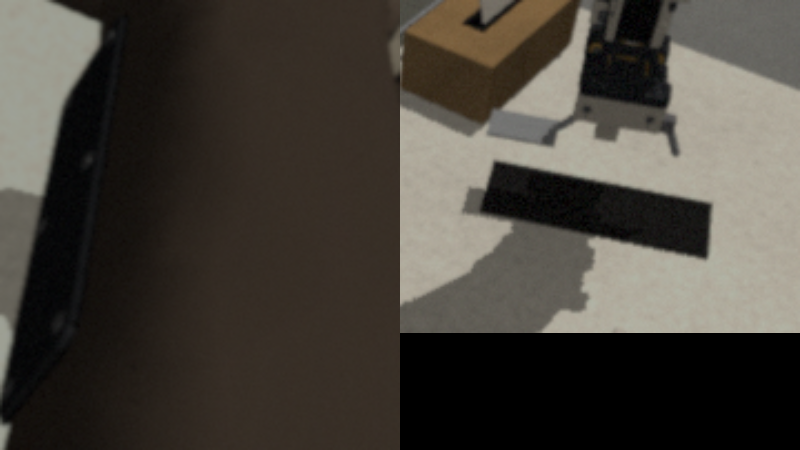

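The spatula hangs level in the grip, blade at crop (520,127) in the side view. Turning it to point along +y and moving in front of the coaster.

Call:
carry_out --commands '[{"dp": [0, 0, 0], "rotation": [0, 0, -5]}, {"dp": [0, 0, 0], "rotation": [0, 0, -9.8]}, {"dp": [0, 0, 0], "rotation": [0, 0, -9.8]}, {"dp": [0, 0, 0], "rotation": [0, 0, -9.8]}, {"dp": [0, 0, 0], "rotation": [0, 0, -9.8]}, {"dp": [0, 0, 0], "rotation": [0, 0, -9.8]}, {"dp": [0, 0, 0], "rotation": [0, 0, -9.0]}, {"dp": [0, 0, 0], "rotation": [0, 0, -4.8]}]'

```text
t: 15.28
eef_pos: [0.5204, -0.3909, 0.1238]
ee_rot: [3.14, 0.001, -1.568]
force: [-1.2, 1.0, -1.6]
width: 0.0142
gripper_force: 50.0
```

Call:
carry_out --commands '[{"dp": [-0.02, -0.003, 0], "rotation": [0, 0, 0]}, {"dp": [-0.04, -0.003, 0], "rotation": [0, 0, 0]}, {"dp": [-0.045, -0.003, 0], "rotation": [0, 0, 0]}, {"dp": [-0.045, -0.003, 0], "rotation": [0, 0, 0]}, {"dp": [-0.03, -0.003, 0], "rotation": [0, 0, 0]}, {"dp": [-0.01, 0, 0.02], "rotation": [0, 0, 0]}, {"dp": [0, 0, 0.03], "rotation": [0, 0, 0]}, {"dp": [0, 0, 0], "rotation": [0, 0, 0]}]'

```text
t: 16.27
eef_pos: [0.5341, -0.2001, 0.0728]
ee_rot: [3.136, 0.001, -1.572]
force: [-0.2, 0.3, -1.0]
width: 0.0135
gripper_force: 50.0
```

```bash
cat > look.py <<'E'
from h import *
import sys
k=sys.argv[1]
s=readout.get_state(); e=s['eef_pos']; print(s['t'],e.round(4),s['ee_rot'].round(4),s['force'].round(1))
for n in('side','top'):
    p,d=vision.grab_frame(n); cv2.imwrite(f'pics/{n}{k}.png',p[...,::-1]); np.save(f'{n}{k}.npy',d); C=cloud(n,d)
    for l in('coaster','spatula'):
        for r in vision.trace(l,n)[:1]:
            P=C[r['pixels']&(d>0)]; print(n,l,r['score'],r['position'],np.round(np.percentile(P,[1,50,99],axis=0),3).tolist())
    z=e[2]-.042
    m=(abs(C[...,2]-z-.0025)<.006)&(abs(C[...,0]-e[0])<.045)&(C[...,1]>e[1]+.03)&(C[...,1]<e[1]+.15)
    m=cv2.morphologyEx(m.astype(np.uint8),cv2.MORPH_OPEN,np.ones((2,2)))
    kk,l,st,ce=cv2.connectedComponentsWithStats(m)
    if kk>1:
        i=1+np.argmax(st[1:,4]); P=C[l==i]; r=cv2.minAreaRect((P[:,:2]*1000).astype(np.float32))
        A=np.c_[P[:,:2]-P[:,:2].mean(0),np.ones(len(P))]; co=np.linalg.lstsq(A,P[:,2],rcond=None)[0]
        print(n,'blade',st[i,4],[np.round(v,1) for v in r],'minmax',P.min(0).round(4),P.max(0).round(4),'plane',co.round(4))
E
python3 look.py 3
```

```text
16.275 [ 0.5341 -0.2001  0.0728] [ 3.1363e+00  5.0000e-04 -1.5723e+00] [-0.2  0.3 -1. ]
side coaster 0.56 [267.8, 341.8] [[0.495, -0.035, 0.009], [0.535, 0.007, 0.014], [0.577, 0.047, 0.017]]
side spatula 0.83 [222.5, 380.6] [[0.511, -0.199, 0.032], [0.533, -0.127, 0.035], [0.555, -0.084, 0.077]]
side blade 552 [array([414.8, 163.2]), array([ 68.3, 712.7]), np.float64(22.7)] minmax [ 0.2456 -0.1785 -0.0031] [0.5652 0.4787 0.7406] plane [-0.8302  0.7122  0.0384]
top spatula 0.68 [272.0, 407.1] [[0.514, -0.183, -0.002], [0.539, -0.148, 0.036], [0.558, -0.112, 0.089]]
top blade 187 [array([ 538.1, -153.1]), array([47.2, 25.2]), np.float64(7.5)] minmax [ 0.5141 -0.1644 -0.0038] [ 0.5631 -0.1383  0.0461] plane [-0.0689  1.4284  0.0308]
```

Call:
carry_out --commands '[{"dp": [0, -0.003, 0.01], "rotation": [0, 0, 0]}, {"dp": [0, 0, 0.012], "rotation": [0, 0, 0]}, {"dp": [0, 0, 0.006], "rotation": [0, 0, 0]}, {"dp": [0, 0, 0.001], "rotation": [0, 0, 0]}, {"dp": [0, 0, 0], "rotation": [0, 0, 0]}, {"dp": [0, 0, 0], "rotation": [0, 0, 0]}]'

```text
t: 17.32
eef_pos: [0.5394, -0.2012, 0.0464]
ee_rot: [-3.141, -0.0, -1.572]
force: [0.3, -0.2, -0.7]
width: 0.0135
gripper_force: 50.0
```

```bash
sed -i 's/    m=cv2.morph/    m0=m; m=cv2.morph/; s/P=C\[l==i\]; r=/P=C[(l==i)\&m0]; r=/' look.py; python3 look.py 4
python3 - <<'E'
import cv2,numpy as np
b=cv2.imread('pics/side4.png')[190:300,310:440]; cv2.imwrite('pics/c4.png',cv2.resize(b,(709,600),interpolation=cv2.INTER_CUBIC))
E
```

```text
17.325 [ 0.5394 -0.2012  0.0464] [-3.1410e+00 -1.0000e-04 -1.5717e+00] [ 0.3 -0.2 -0.7]
side coaster 0.79 [269.8, 343.5] [[0.494, -0.038, 0.008], [0.535, 0.006, 0.014], [0.578, 0.046, 0.017]]
side spatula 0.9 [228.6, 374.4] [[0.517, -0.2, 0.002], [0.539, -0.126, 0.008], [0.561, -0.085, 0.05]]
side blade 587 [array([ 540. , -125.5]), array([57.3, 93. ]), np.float64(8.2)] minmax [ 0.511  -0.1679  0.0009] [ 0.5739 -0.0797  0.0127] plane [-0.0024  0.0169  0.0077]
top spatula 0.75 [271.4, 403.4] [[0.52, -0.18, -0.0], [0.543, -0.149, 0.007], [0.56, -0.114, 0.047]]
top blade 178 [array([ 538.3, -149.5]), array([43.8, 19. ]), np.float64(2.7)] minmax [ 0.5166 -0.1587  0.0011] [ 0.5598 -0.139   0.0121] plane [-0.0281  0.0231  0.0059]
```

View pics/c4.png

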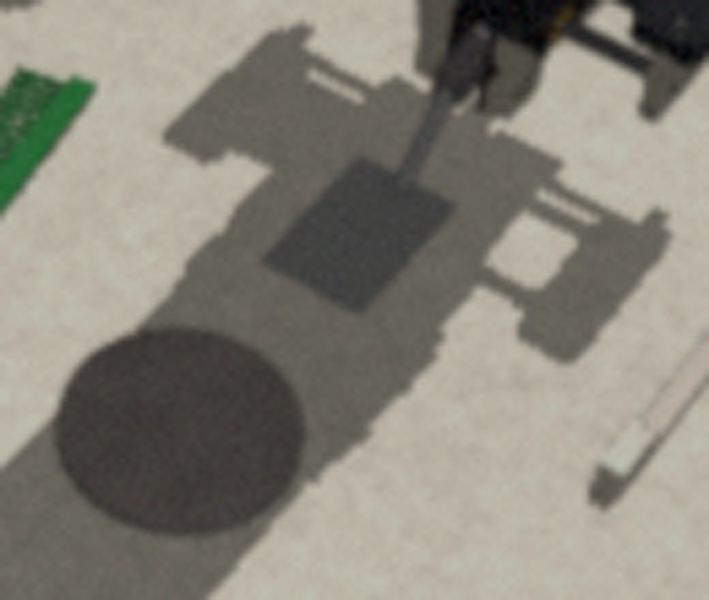

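The side view shows the blade at crop (360,235) level and lined up with the coaster at (180,430). Next I lower it to about 1.5 mm above the shelf, check, then slide in.

Call:
carry_out --commands '[{"dp": [0, 0.002, 0.0015], "rotation": [0, 0, 0]}, {"dp": [-0.015, 0, 0.0013], "rotation": [0, 0, 0]}, {"dp": [0, 0, 0], "rotation": [0, 0, 0]}, {"dp": [0, 0, 0], "rotation": [0, 0, 0]}]'

```text
t: 18.12
eef_pos: [0.5372, -0.1858, 0.0433]
ee_rot: [3.142, -0.0, -1.571]
force: [-0.1, -0.8, -0.5]
width: 0.0134
gripper_force: 50.0
```

Call:
carry_out --commands '[{"dp": [-0.01, 0, 0], "rotation": [0, 0, 0]}, {"dp": [-0.01, 0, 0], "rotation": [0, 0, 0]}, {"dp": [-0.009, 0, 0], "rotation": [0, 0, 0]}, {"dp": [-0.006, 0, 0], "rotation": [0, 0, 0]}, {"dp": [-0.004, 0, 0], "rotation": [0, 0, 0]}, {"dp": [-0.004, 0, 0], "rotation": [0, 0, 0]}, {"dp": [0, 0, 0], "rotation": [0, 0, 0]}]'

```text
t: 19.0
eef_pos: [0.5372, -0.143, 0.0433]
ee_rot: [3.142, -0.0, -1.571]
force: [0.1, -0.9, -0.6]
width: 0.0137
gripper_force: 50.0
```

```bash
python3 look.py 5
python3 - <<'E'
import cv2,numpy as np
b=cv2.imread('pics/side5.png')[200:300,310:420]; cv2.imwrite('pics/c5.png',cv2.resize(b,(660,600),interpolation=cv2.INTER_CUBIC))
E
```

```text
19.0 [ 0.5372 -0.143   0.0433] [ 3.1416 -0.     -1.5715] [ 0.1 -0.9 -0.6]
side coaster 0.67 [268.9, 343.9] [[0.494, -0.038, 0.008], [0.535, 0.006, 0.014], [0.578, 0.047, 0.017]]
side spatula 0.64 [245.8, 369.3] [[0.514, -0.141, 0.001], [0.536, -0.08, 0.006], [0.561, -0.04, 0.048]]
side blade 1108 [array([536.5, -56.2]), array([ 88.6, 112.9]), np.float64(0.0)] minmax [ 0.4922 -0.1127 -0.0022] [5.808e-01 2.000e-04 9.000e-03] plane [0.0114 0.0151 0.0023]
top coaster 0.48 [280.2, 335.4] [[0.498, -0.04, 0.009], [0.521, -0.017, 0.012], [0.537, -0.008, 0.016]]
top spatula 0.93 [275.4, 365.7] [[0.483, -0.108, -0.003], [0.531, -0.075, 0.003], [0.547, -0.042, 0.396]]
top blade 518 [array([520.3, -74.5]), array([48.4, 66. ]), np.float64(5.5)] minmax [ 0.4967 -0.1089 -0.0022] [ 0.546  -0.0415  0.0093] plane [0.059  0.0179 0.0026]
```

View pics/c5.png

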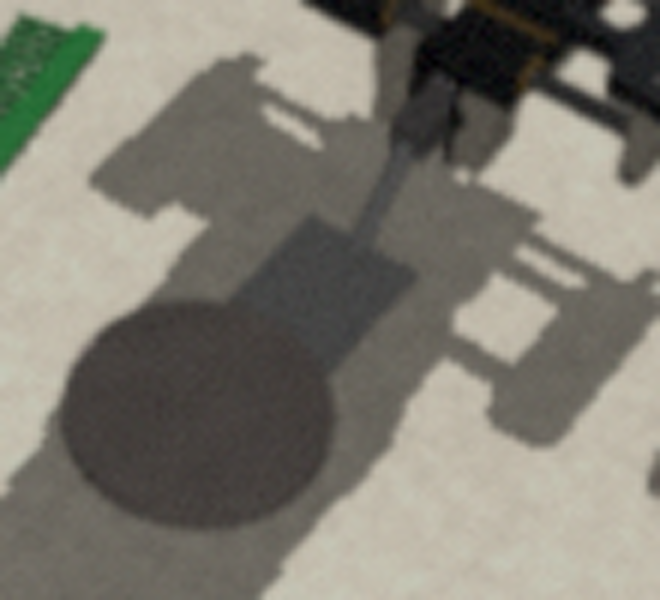

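The blade is about 15 mm under the rim and the coaster has not moved. Next I lift along the arc about the far rim to roughly 35°.

Call:
carry_out --commands '[{"dp": [-0.0008, 0, -0.0049], "rotation": [0, 0, 0]}, {"dp": [-0.0009, 0, -0.0049], "rotation": [0, 0, 0]}, {"dp": [-0.0013, 0, -0.004], "rotation": [0, 0, 0]}, {"dp": [-0.0014, 0, -0.004], "rotation": [0, 0, 0]}, {"dp": [-0.0019, 0, -0.0051], "rotation": [0, 0, 0]}, {"dp": [-0.0019, 0, -0.0051], "rotation": [0, 0, 0]}, {"dp": [-0.0033, 0, -0.0056], "rotation": [0, 0, 0]}, {"dp": [-0.0033, 0, -0.0056], "rotation": [0, 0, 0]}]'

```text
t: 20.3
eef_pos: [0.5372, -0.1281, 0.0829]
ee_rot: [-3.142, 0.0, -1.572]
force: [0.5, -0.3, -1.3]
width: 0.0141
gripper_force: 50.0
```

```bash
cat > tilt.py <<'E'
from h import *
import sys
s=readout.get_state(); e=s['eef_pos']; print(s['t'],'tip',(e+[0,.115,-.042]).round(4),s['force'].round(2))
p,d=vision.grab_frame('side'); cv2.imwrite(f'pics/t{sys.argv[1]}.png',p[...,::-1]); C=cloud('side',d)
for r in vision.trace('coaster','side')[:1]:
    P=C[cv2.erode(r['pixels'].astype(np.uint8),np.ones((3,3))).astype(bool)&(d>0)]
    m=np.median(P,0); P=P[np.linalg.norm(P-m,axis=1)<.07]
    U,S,V=np.linalg.svd(P-P.mean(0),full_matrices=False); n=V[2]*np.sign(V[2][1]+V[2][2]*.5)
    print(r['score'],len(P),'normal',n.round(3),'tilt',np.degrees(np.arccos(n[2])).round(1),'c',P.mean(0).round(4),P.min(0).round(3),P.max(0).round(3))
E
python3 tilt.py 1
```

```text
20.3 tip [ 0.5372 -0.0131  0.0409] [ 0.5  -0.29 -1.28]
0.6 1482 normal [0.015 0.588 0.808] tilt 36.1 c [0.536  0.0167 0.0332] [ 0.493 -0.017  0.007] [0.58  0.051 0.059]
```

Tilt is 36°, exactly as planned. On to 75°.

Call:
carry_out --commands '[{"dp": [-0.0042, 0, -0.005], "rotation": [0, 0, 0]}, {"dp": [-0.0042, 0, -0.005], "rotation": [0, 0, 0]}, {"dp": [-0.005, 0, -0.0042], "rotation": [0, 0, 0]}, {"dp": [-0.005, 0, -0.0042], "rotation": [0, 0, 0]}, {"dp": [-0.0056, 0, -0.0033], "rotation": [0, 0, 0]}, {"dp": [-0.0056, 0, -0.0033], "rotation": [0, 0, 0]}, {"dp": [-0.0061, 0, -0.0022], "rotation": [0, 0, 0]}, {"dp": [-0.0061, 0, -0.0022], "rotation": [0, 0, 0]}]'

```text
t: 21.4
eef_pos: [0.5372, -0.0861, 0.112]
ee_rot: [-3.142, 0.0, -1.572]
force: [-0.3, -0.3, -0.4]
width: 0.0137
gripper_force: 50.0
```

```bash
python3 tilt.py 2
```

```text
21.4 tip [0.5372 0.0289 0.07  ] [-0.3  -0.28 -0.35]
0.93 1195 normal [0.001 0.968 0.25 ] tilt 75.5 c [0.5353 0.0437 0.05  ] [0.494 0.03  0.004] [0.58  0.056 0.091]
```

Call:
carry_out --commands '[{"dp": [-0.0065, 0, -0.0012], "rotation": [0, 0, 0]}, {"dp": [-0.0065, 0, -0.0012], "rotation": [0, 0, 0]}, {"dp": [-0.0065, 0, -0.0004], "rotation": [0, 0, 0]}, {"dp": [-0.005, 0, 0], "rotation": [0, 0, 0]}, {"dp": [-0.005, 0, 0], "rotation": [0, 0, 0]}, {"dp": [-0.005, 0, 0], "rotation": [0, 0, 0]}, {"dp": [-0.004, 0, 0], "rotation": [0, 0, 0]}, {"dp": [0, 0, 0], "rotation": [0, 0, 0]}]'

```text
t: 22.5
eef_pos: [0.5373, -0.0478, 0.1146]
ee_rot: [3.142, -0.0, -1.571]
force: [0.5, 0.6, -1.5]
width: 0.0139
gripper_force: 50.0
```

```bash
python3 tilt.py 3; python3 - <<'E'
import cv2
b=cv2.imread('pics/t3.png')[200:320,280:430]; cv2.imwrite('pics/ct3.png',cv2.resize(b,(600,480)))
E
```

```text
22.5 tip [0.5373 0.0672 0.0726] [ 0.46  0.57 -1.49]
0.85 1465 normal [-0.009  0.017  1.   ] tilt 1.1 c [0.5332 0.1086 0.0103] [0.492 0.064 0.002] [0.579 0.15  0.018]
```

View pics/ct3.png

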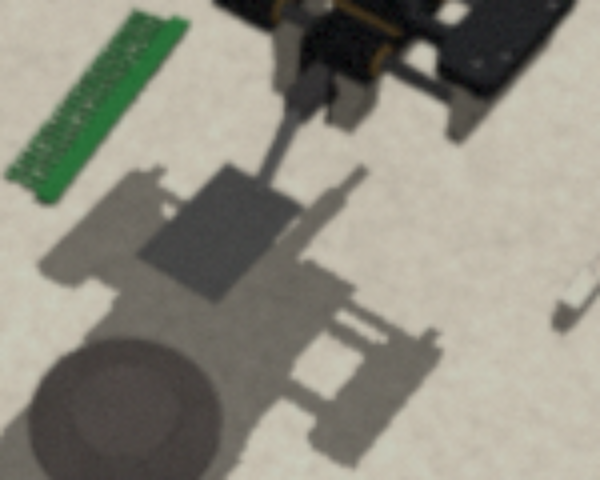

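The coaster lies foot-up at (.534,.108). I bring the spatula back over the rubber mat and turn it.

Call:
carry_out --commands '[{"dp": [0.02, 0.002, -0.015], "rotation": [0, 0, 0]}, {"dp": [0.047, 0.004, -0.005], "rotation": [0, 0, 0]}, {"dp": [0.053, 0.0045, 0], "rotation": [0, 0, 0]}, {"dp": [0.054, 0.0045, 0], "rotation": [0, 0, 0]}, {"dp": [0.054, 0.0045, 0], "rotation": [0, 0, 0]}, {"dp": [0.053, 0.0045, 0], "rotation": [0, 0, 0]}, {"dp": [0.042, 0.0035, 0], "rotation": [0, 0, 0]}, {"dp": [0.0207, 0.0018, 0], "rotation": [0, 0, 0]}]'

```text
t: 23.6
eef_pos: [0.5065, -0.3948, 0.1352]
ee_rot: [-3.141, -0.0, -1.574]
force: [-0.4, 1.2, -0.8]
width: 0.0132
gripper_force: 50.0
```

Call:
carry_out --commands '[{"dp": [0, 0, 0], "rotation": [0, 0, 5]}, {"dp": [0, 0, 0], "rotation": [0, 0, 10]}, {"dp": [0, 0, 0], "rotation": [0, 0, 10]}, {"dp": [0, 0, 0], "rotation": [0, 0, 10]}, {"dp": [0, 0, 0], "rotation": [0, 0, 10]}, {"dp": [0, 0, 0], "rotation": [0, 0, 10]}, {"dp": [0, 0, 0], "rotation": [0, 0, 9.5]}, {"dp": [0, 0, 0], "rotation": [0, 0, 5]}]'

```text
t: 24.6
eef_pos: [0.5074, -0.3918, 0.1353]
ee_rot: [-3.141, 0.0, -2.789]
force: [1.4, 0.4, -0.9]
width: 0.0135
gripper_force: 50.0
```

Call:
carry_out --commands '[{"dp": [0, 0, 0], "rotation": [0, 0, 0]}, {"dp": [0, 0, 0.02], "rotation": [0, 0, 0]}, {"dp": [0, 0, 0.03], "rotation": [0, 0, 0]}, {"dp": [0, 0, 0.02], "rotation": [0, 0, 0]}, {"dp": [0, 0, 0.01], "rotation": [0, 0, 0]}, {"dp": [0, 0, 0], "rotation": [0, 0, 0]}, {"dp": [0, 0, 0], "rotation": [0, 0, 0]}]'

```text
t: 25.48
eef_pos: [0.5082, -0.392, 0.0557]
ee_rot: [-3.141, 0.001, -2.784]
force: [-0.6, 0.6, -0.8]
width: 0.0134
gripper_force: 50.0
```

Lower 10.5 mm, open, then rise.

Call:
carry_out --commands '[{"dp": [0, 0, 0.005], "rotation": [0, 0, 0]}, {"dp": [0, 0, 0.003], "rotation": [0, 0, 0]}, {"dp": [0, 0, 0.0025], "rotation": [0, 0, 0]}, {"dp": [0, 0, 0], "rotation": [0, 0, 0]}]'

```text
t: 25.98
eef_pos: [0.5076, -0.3918, 0.0449]
ee_rot: [-3.141, -0.0, -2.784]
force: [-3.0, 1.8, 5.4]
width: 0.0136
gripper_force: 50.0
```

Call:
carry_out --commands '[{"dp": [0, 0, 0], "rotation": [0, 0, 0]}, {"dp": [0, 0, 0], "rotation": [0, 0, 0]}, {"dp": [0, 0, 0], "rotation": [0, 0, 0]}, {"dp": [0, 0, 0], "rotation": [0, 0, 0]}, {"dp": [0, 0, 0], "rotation": [0, 0, 0]}]' --grip 0.06

```text
t: 26.6
eef_pos: [0.5077, -0.3918, 0.0441]
ee_rot: [3.142, -0.0, -2.785]
force: [0.1, 0.3, 0.0]
width: 0.0567
gripper_force: 0.0
```

Call:
carry_out --commands '[{"dp": [0, 0, -0.01], "rotation": [0, 0, 0]}, {"dp": [0, 0, -0.03], "rotation": [0, 0, 0]}, {"dp": [0, 0, -0.05], "rotation": [0, 0, 0]}, {"dp": [0, 0, -0.05], "rotation": [0, 0, 0]}, {"dp": [0.04, 0, -0.02], "rotation": [0, 0, 0]}, {"dp": [0.03, 0, 0], "rotation": [0, 0, 0]}, {"dp": [0, 0, 0], "rotation": [0, 0, 0]}]'

```text
t: 27.48
eef_pos: [0.4396, -0.4165, 0.2041]
ee_rot: [3.141, -0.0, -2.787]
force: [0.0, -0.0, -0.6]
width: 0.0602
gripper_force: 0.0
```

```bash
python3 - <<'E'
from h import *
p,d=vision.grab_frame('top'); q,e=vision.grab_frame('side'); C=cloud('side',e)
for l in('cup','coaster','spatula','toothbrush','comb','jar'):
    for r in vision.trace(l,'side')[:2]:
        P=C[r['pixels']&(e>0)]; print(l,round(r['score'],2),r['position'],np.round(np.percentile(P,[2,50,98],axis=0),3).tolist())
cv2.imwrite('pics/end.png',np.hstack([cv2.resize(p[100:400,:,::-1],(400,188)),cv2.resize(q[100:400,:,::-1],(400,188))]).repeat(1,0))
cv2.imwrite('pics/end.png',q[...,::-1])
E
```

```text
cup 0.67 [261.8, 260.8] [[0.63, 0.077, 0.004], [0.65, 0.109, 0.06], [0.685, 0.131, 0.091]]
cup 0.65 [460.0, 223.4] [[0.423, 0.38, 0.005], [0.465, 0.4, 0.055], [0.477, 0.433, 0.094]]
coaster 0.74 [305.3, 314.9] [[0.495, 0.065, 0.003], [0.533, 0.109, 0.009], [0.576, 0.147, 0.016]]
spatula 0.79 [161.2, 436.9] [[0.445, -0.429, 0.003], [0.544, -0.38, 0.01], [0.617, -0.336, 0.05]]
toothbrush 0.94 [257.9, 439.9] [[0.398, -0.232, 0.0], [0.403, -0.145, 0.008], [0.411, -0.071, 0.019]]
toothbrush 0.62 [286.6, 175.2] [[0.696, 0.214, 0.005], [0.717, 0.249, 0.08], [0.761, 0.273, 0.084]]
comb 0.78 [229.1, 305.3] [[0.649, -0.113, -0.001], [0.671, -0.039, 0.004], [0.694, 0.023, 0.008]]
jar 0.97 [170.0, 314.8] [[0.719, -0.203, 0.001], [0.741, -0.165, 0.045], [0.777, -0.146, 0.049]]
```

View pics/end.png

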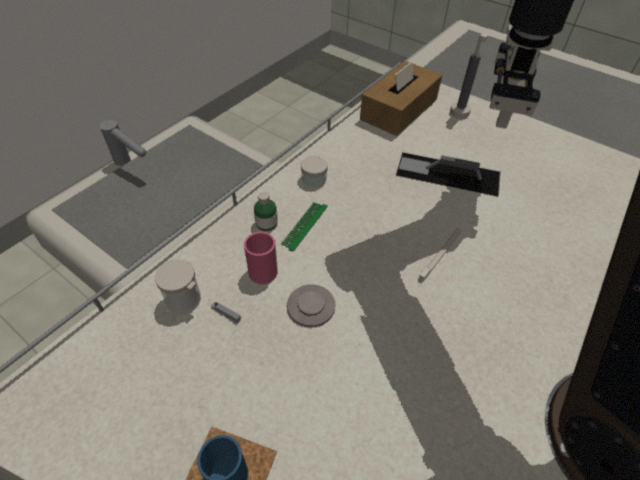

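The cup stands on the cork at (222,465), the coaster lies foot-up at (312,304), and the spatula is on its mat at (440,167). Nothing else has moved, so I'm handing in.

```bash
python3 -c "
from station import arm
print(arm.job_done())"
```

```text
the job is handed in; nothing more can be done
None
```

The job is handed in at about 28 s of the 72 s allowed: the last camera view showed the blue cup on the cork mat, the coaster foot-up on the shelf, the spatula on the rubber mat and nothing else moved; the judge's result was not returned.

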